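# Complete the honeycomb of drying cartridges in the drum

### The job

Fill the two empty places in the round black drying drum: take the two loose cartridges that match the ones already in the drum in both width and height, and stand one in each empty place, stem up, upright on the drum's floor, so that the seven make a full honeycomb. The short cartridge and the fat one do not belong in it.

Things in the scene. Friction and masses are not known exactly. Their poses are not given: they have to be found in the camera images.
- tall_a_grip (a point): Loose drying cartridge, orange plastic, standing upright on the bench: cylinder 40 mm diameter, 75 mm tall, with a round grip stem (16 mm diameter, 44 mm tall) in the middle of its top; 119 mm in all, 60 to 130 g. Point: on its axis, in the stem, 99 mm above its underside and 24 mm above the cylinder's top, the place to grip it from above. z points up; round, so yaw means nothing.
- tall_b_grip (a point): Second such cartridge, same shape, sizes and point (in the stem, 99 mm above its underside). Two unlisted loose cartridges of the same make do not match: one has a shorter cylinder (40 mm tall), one a fatter cylinder (60 mm diameter).
- gap_a (a point): Empty place in the drum; point on the drum's inner floor, at the place's centre. The drum is a black open round container fixed to the bench: 160 mm outside diameter, 55 mm tall, wall 4 mm, floor 6 mm. Seven places, one central and six round it, centres 50 mm apart; five hold fixed cartridges like the loose ones, stem tops 119 mm above the inner floor. z is up.
- gap_b (a point): Second empty place, opposite the first across the drum's centre; point on the inner floor likewise. The x axis of both runs along the line through both places. A cartridge centred here has 10 mm to its neighbours and 6 mm to the wall. Fingers closing along y (square to that line) find room beside the stem; along x they would need to open little, as the central stem is near.
Mind the look-alikes: they are no part of the job. What is shaped like the part that bears tall_b_grip but blue or turquoise is not meant.

How it is judged:
By the outcome, as a careful person would: the job done as asked, in the order asked, and still so for the second after the job is handed in, with the robot touching nothing.
It also fails if it takes over 64 s, if anything falls off the work surface, if the arm or the gripper's body presses on something with over 40 N, if the wrist force passes 120 N, or if a joint passes its speed limit or range.

### The arm

A 6-joint arm with a two-finger parallel gripper is mounted at the origin on the work surface. World frame = base frame: x ahead of the robot, y to its left, z up, the work surface at z = 0. Lengths are in m, angles in rad, forces in N, time in s.
With the tool pointing down it reaches from about 0.275 to 0.75 m from the base axis. Payload 10.2 kg.
Tool frame: the origin (TCP) lies at the very end of the fingers, on their centre line; the grasp point (between the pads) lies robot.grip_point_offset behind it (robot.grip_point_offset is the distance from the TCP to the grasp point, in m); z points along the fingers, y is the line along which they close (so a half turn about z gives the same grasp; the last joint's range is limited). The gripper opens to 85 mm and grips with 20 to 120 N. Pads are 22 mm wide; open, the fingers measure 114 mm over their backs; the gripper's body (76 mm by 85 mm) begins 54 mm behind the grasp point. The pads swing forward as they close: fully open they stand 13 mm farther back than shut.
Start: joints at [-1.459, 0.313, 1.498, -0, 1.331, -0.223], TCP at [0.172, -0.496, 0.231] pointing down, gripper open.
Joint ranges: [-2.94, 2.94], [-0.97, 2.17], [0.19, 2.56], [-1.23, 4.37], [0.02, 3.11], [-2.88, 2.88]. Speed limits (rad/s): [2.39, 2.39, 3.01, 3.14, 3.14, 3.14].

### API

Orientations are given as a unit quaternion [w, x, y, z].
In Python, from workcell import robot gives the robot as it stands. The module is installed in compiled form; this text tells all that it offers.
- The arm moves only by the tool drive_tool, never from a script. Its argument "motion" is a list of rows, each an object with "jaw": the gripper's target within -1 to 1 (fully open at 1, half-way at 0, shut at -1); "travel": the shift along the tool's x, y, z in cm, a list of three; "twist": the turn about the tool's z in rad. In form: [{"jaw": jaw, "travel": [tx, ty, tz], "twist": twist}, ...]. A call has 1 to 20 rows; each row shifts and turns the commanded pose from where the row before left it, along the tool's axes as they then stand; what a row does not reach is not made up. A row lasts 1/10 s, in which the tool goes at most 50 mm and 8.59 degrees, less where a joint would pass 70% of its speed; a pose out of reach is approached as far as the arm can. A call with a gripper value outside its range is refused whole. The fingers move at their own pace and stop on an object; "newtons" is the grip in N (left out, the last holds). Time passes only in rows, so rows that do not move let the fingers close. It gives the time, the measured TCP pose, the force, the opening and the grip force at its end, in the units of the state.
- robot.sense(): the state, without advancing time (a new reading comes with each control period).
- robot.read_camera(name): name is "scene" or "top" or "wrist"; returns a dict with "color" (400x640x3 uint8, blue, green, red), "z_map" (400x640 float32, m along the optical axis (not along the pixel's ray), 0 where there is no reading), "vertical_fov" (degrees; the focal length in pixels is half the picture's height over the tangent of half this angle, whatever the lens; pixels are square), "cx", "cy" (the principal point, pixels), "k1" (the pictures are not rectified: a ray, as slopes to the right and down, at radius r is drawn at 1 + k1 r^2 times it, then the intrinsics apply), "R" (3x3) and "t" (3): a world point X has camera coordinates R X + t. Camera axes: x right, y down, z forward; pixel columns grow to the right and rows downward; lengths in m; the calibration is good to about 2 mm. A picture is of the moment at which its call begins.
- robot.sign_off(): hands the job in; it is judged then, once.
Trained networks look in a picture, given as the dict that the camera call returned (one of the last four; its "shot" number tells which), for a name from the list of things; names that differ only in an ending like _2 or _b are one class to them, and where a whole thing is asked for, a point or a joint stands for the part that bears it (a point fixed in the world has none). Each returns a list of dicts, best first, with "conf" (0 to 1); they miss things now and then, are a little off and sometimes report something else, mostly with a low value. They report only what shows in the picture. A call takes as long as a camera call. They do not tell look-alikes from the thing itself.
- robot.silhouettes(query, picture): "pixels" (400x640 bool, what is visible of it).
- robot.mark_of(query, picture): "at" ([x, y, z] in m, in world coordinates, good to about 4 mm: a listed point, or the origin of a listed thing).
The state is a dict: "time": time; "q": joint angles; "joint_vel": joint speeds; "tau": joint torques, N m; "ee_pos": TCP position; "eef_rot": TCP orientation; "contact_force": force on the tool from outside, world axes, zero at the start; "ft_torque": the same for the moment, N m; "finger_gap": opening from 0.0 (shut) to 1.0 (fully open); "finger_force": force on a finger pad.
Only numpy, scipy, OpenCV 4.12 (cv2) and the standard library are available. Lean on these libraries where they do the work, as an engineer would, in place of code of your own. Each camera call takes 0.05 s, during which the arm holds its last target. There are 200 camera calls.

## Working session

There is one attempt and no reset: what is moved stays moved. The work goes in short steps, Python scripts to look and compute and a tool call to move; the robot and the scene stay as the last step left them, time stands still between calls to the robot, and variables do not carry over. Pictures are saved under pics/ and viewed, at most 10 in all, crops included, and the job is handed in when it is done.

Besides the shell and the picture viewer there is one more tool, called after ">>>" by a JSON object that holds its "method" and its "body". drive_tool: Moves the arm, as the interface text tells. Its arguments: {"type":"object","properties":{"motion":{"type":"array"},"newtons":{"type":"number"}},"required":["motion"]}

```bash
mkdir -p pics; cat > h.py <<'E'
import numpy as np, cv2
from workcell import robot
def world(p,u,v,z=None):
    f=200/np.tan(np.radians(p["vertical_fov"])/2)
    x,y=(u-p["cx"])/f,(v-p["cy"])/f
    a,b=x,y
    for _ in range(20):
        s=1+p["k1"]*(a*a+b*b); a,b=x/s,y/s
    d=p["z_map"][int(round(v)),int(round(u))] if z is None else z
    return np.asarray(p["R"]).T@(np.array([a*d,b*d,d])-np.asarray(p["t"]))
def cloud(p):
    f=200/np.tan(np.radians(p["vertical_fov"])/2)
    v,u=np.mgrid[0:400,0:640]
    x,y=(u-p["cx"])/f,(v-p["cy"])/f
    a,b=x,y
    for _ in range(20):
        s=1+p["k1"]*(a*a+b*b); a,b=x/s,y/s
    d=p["z_map"]
    return (np.dstack([a*d,b*d,d])-np.asarray(p["t"]).ravel())@np.asarray(p["R"])
E
python3 - <<'E'
from h import *
s=robot.sense();print(s["time"],s["ee_pos"],s["eef_rot"],s["finger_gap"],robot.grip_point_offset)
for n in("scene","top"):
    p=robot.read_camera(n);cv2.imwrite(f"pics/{n}0.png",p["color"])
    for q in("tall_a_grip","gap_a"):
        for m in robot.mark_of(q,p):print(n,q,np.round(m["at"],3),round(m["conf"],2))
    if n=="top":
        c=cloud(p);ok=p["z_map"]>0
        # stem tops
        for lo,hi in((.11,.14),(.075,.095)):
            k,l,st,ce=cv2.connectedComponentsWithStats((ok&(c[...,2]>lo)&(c[...,2]<hi)).astype(np.uint8))
            for i in range(1,k):
                if st[i,4]>15:print(lo,ce[i].round(),st[i,4],np.median(c[l==i],0).round(3))
E
```

```text
0.0 [ 0.1724492  -0.49560108  0.23073019] [-6.38360442e-04  9.86022659e-01  1.66610043e-01  4.18369606e-05] 1.0023265468171645 0.0187
scene tall_a_grip [0.585 0.286 0.099] 0.55
scene gap_a [ 0.562 -0.072  0.003] 0.78
scene gap_a [ 0.483 -0.002  0.004] 0.68
top tall_a_grip [0.589 0.284 0.098] 0.61
top gap_a [ 0.484 -0.003  0.005] 0.67
top gap_a [ 0.557 -0.07   0.008] 0.65
0.11 [195. 142.] 42 [0.587 0.283 0.118]
0.11 [335. 151.] 48 [ 0.57  -0.024  0.125]
0.11 [319. 168.] 47 [0.533 0.01  0.125]
0.11 [341. 173.] 50 [ 0.523 -0.038  0.125]
0.11 [364. 179.] 48 [ 0.511 -0.086  0.125]
0.11 [436. 189.] 51 [ 0.494 -0.241  0.119]
0.11 [348. 196.] 46 [ 0.474 -0.053  0.125]
0.11 [484. 232.] 45 [ 0.404 -0.344  0.119]
0.11 [445. 233.] 48 [ 0.4   -0.26   0.119]
0.11 [196. 239.] 48 [0.375 0.27  0.119]
0.11 [440. 274.] 50 [ 0.314 -0.249  0.119]
0.075 [60. 36.] 717 [0.858 0.655 0.079]
0.075 [591.  39.] 1614 [ 0.868 -0.629  0.087]
0.075 [203. 146.] 95 [0.584 0.277 0.077]
0.075 [335. 156.] 186 [ 0.567 -0.023  0.081]
0.075 [319. 171.] 189 [0.53  0.009 0.081]
0.075 [466. 165.] 49 [ 0.552 -0.319  0.084]
0.075 [341. 177.] 190 [ 0.519 -0.038  0.081]
0.075 [585. 175.] 191 [ 0.54  -0.597  0.076]
0.075 [362. 182.] 190 [ 0.508 -0.084  0.081]
0.075 [430. 191.] 109 [ 0.492 -0.237  0.076]
0.075 [245. 191.] 112 [0.483 0.174 0.09 ]
0.075 [347. 197.] 193 [ 0.473 -0.051  0.081]
0.075 [592. 200.] 202 [ 0.482 -0.613  0.076]
0.075 [476. 232.] 121 [ 0.404 -0.34   0.076]
0.075 [205. 228.] 19 [0.399 0.268 0.076]
0.075 [438. 233.] 111 [ 0.4   -0.255  0.076]
0.075 [204. 238.] 167 [0.379 0.266 0.076]
0.075 [194. 244.] 21 [0.362 0.29  0.076]
0.075 [432. 272.] 96 [ 0.314 -0.245  0.077]
```

View pics/top0.png

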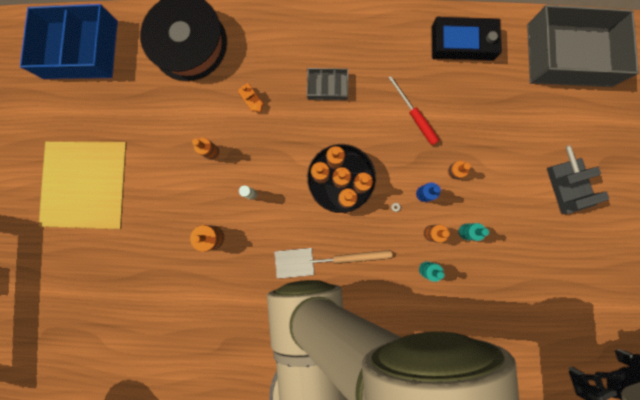

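View pics/scene0.png

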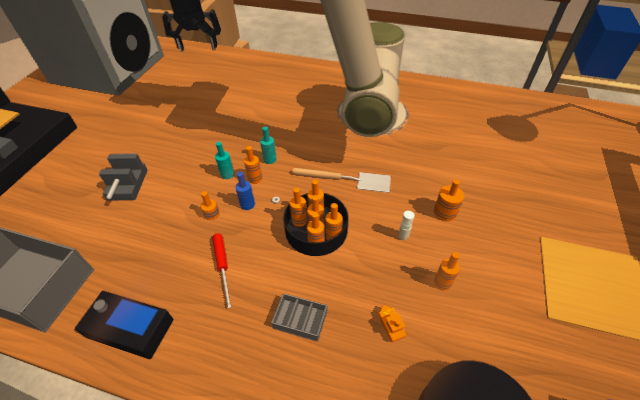

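Top view: the matching tall orange cartridges are at px (440,233), which is (0.400,-0.26), and px (202,146), which is (0.587,0.283). The fat one is at (203,238) and the short one at (460,170). The drum is at (341,178), with its gaps at (0.560,-0.072) and (0.486,-0.004). The scene view agrees. The line through the gaps runs at about -43°, so the fingers should close along 47°.

>>> {"method": "drive_tool", "body": {"motion": [{"jaw":1,"travel":[2.93,-1.48,0],"twist":0},{"jaw":1,"travel":[2.93,-1.48,0],"twist":0},{"jaw":1,"travel":[2.93,-1.48,0],"twist":0},{"jaw":1,"travel":[2.93,-1.48,0],"twist":0},{"jaw":1,"travel":[2.93,-1.48,0],"twist":0},{"jaw":1,"travel":[2.93,-1.48,0],"twist":0},{"jaw":1,"travel":[2.93,-1.48,0],"twist":0},{"jaw":1,"travel":[2.93,-1.48,0],"twist":0},{"jaw":1,"travel":[2.93,-1.48,0],"twist":0},{"jaw":1,"travel":[2.93,-1.48,0],"twist":0},{"jaw":1,"travel":[0,0,0],"twist":-0.147},{"jaw":1,"travel":[0,0,0],"twist":-0.147},{"jaw":1,"travel":[0,0,0],"twist":-0.147},{"jaw":1,"travel":[0,0,0],"twist":-0.147},{"jaw":1,"travel":[0,0,0],"twist":-0.147},{"jaw":1,"travel":[0,0,0],"twist":-0.147},{"jaw":1,"travel":[0,0,0],"twist":-0.147},{"jaw":1,"travel":[0,0,0],"twist":-0.147}]}}

```text
time: 2.1
ee_pos: [0.4006, -0.2598, 0.2313]
eef_rot: [-0.0, 0.726, 0.688, 0.0]
contact_force: [0.4, 0.2, -0.0]
finger_gap: 1.004
finger_force: 0.0
```

>>> {"method": "drive_tool", "body": {"motion": [{"jaw":1,"travel":[0,0,0],"twist":-0.147},{"jaw":1,"travel":[0,0,0],"twist":-0.147},{"jaw":1,"travel":[0,0,0],"twist":-0.147},{"jaw":1,"travel":[0,0,0],"twist":-0.147},{"jaw":1,"travel":[0,0,0],"twist":-0.147},{"jaw":1,"travel":[0,0,0],"twist":-0.147},{"jaw":1,"travel":[0,0,0],"twist":0},{"jaw":1,"travel":[0,0,0],"twist":0}]}}

```text
time: 2.9
ee_pos: [0.4006, -0.2598, 0.2313]
eef_rot: [-0.0, 0.368, 0.93, -0.0]
contact_force: [-0.2, -0.2, -0.4]
finger_gap: 0.999
finger_force: 0.0
```

```bash
cat >> h.py <<'E'
from scipy.spatial.transform import Rotation as Ro
def to(x,y,z=None):
    s=robot.sense();w=np.asarray(s["eef_rot"]);R=Ro.from_quat(w[[1,2,3,0]]).as_matrix();e=np.asarray(s["ee_pos"])
    d=np.array([x,y,e[2] if z is None else z])-e
    print("t",round(s["time"],2),"ee",e.round(4),"yaw_y",np.degrees(np.arctan2(R[1,1],R[0,1])).round(1),"tilt",R[:,2].round(3),"travel cm",(R.T@d*100).round(2),"F",np.round(s["contact_force"],1),"gap",s["finger_gap"])
def tops(p,lo,hi,mn=30):
    c=cloud(p);k,l,st,ce=cv2.connectedComponentsWithStats(((p["z_map"]>0)&(c[...,2]>lo)&(c[...,2]<hi)).astype(np.uint8))
    for i in range(1,k):
        if st[i,4]>mn:print(ce[i].round(),st[i,4],np.mean(c[l==i],0).round(4),p["color"][l==i].mean(0).round())
E
python3 - <<'E'
from h import *
p=robot.read_camera("wrist");cv2.imwrite("pics/w1.png",p["color"])
tops(p,.112,.13)
for m in robot.mark_of("tall_a_grip",p):print(np.round(m["at"],3),round(m["conf"],2))
to(.4,-.26)
E
```

```text
[553.  99.] 491 [ 0.4725 -0.0557  0.1224] [ 52. 134. 209.]
[637. 101.] 71 [0.5295 0.0045 0.1143] [ 30.  75. 154.]
[260. 116.] 281 [ 0.3126 -0.2483  0.1193] [188. 218.  72.]
[594. 128.] 496 [ 0.5197 -0.0404  0.1221] [ 50. 129. 208.]
[629. 156.] 382 [ 0.5663 -0.0272  0.1208] [ 43. 109. 192.]
[540. 157.] 405 [ 0.5091 -0.089   0.1226] [ 52. 134. 213.]
[318. 193.] 231 [ 0.398  -0.2594  0.1192] [ 66. 170. 248.]
[395. 246.] 219 [ 0.4921 -0.241   0.1186] [192. 109.  60.]
[262. 251.] 201 [ 0.4036 -0.343   0.1187] [143. 169.  53.]
t 3.0 ee [ 0.4006 -0.2598  0.2313] yaw_y 46.9 tilt [ 0.  0. -1.] travel cm [ 0.03 -0.06 -0.  ] F [ 0.3 -0.4  0.4] gap 0.9994062119547981
```

View pics/w1.png

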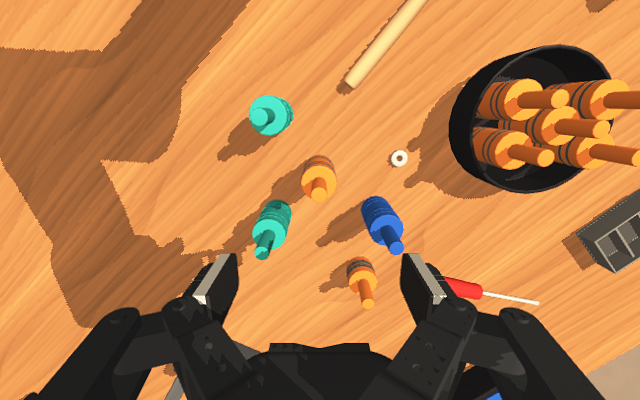

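The wrist view shows the target's orange stem at px (318,193), between two turquoise ones and a blue one. The tool is centred over it to within 2 mm, so I descend and grip.

>>> {"method": "drive_tool", "body": {"motion": [{"jaw":0.3,"travel":[0,0,2],"twist":0},{"jaw":0.3,"travel":[0,-0.1,2],"twist":0},{"jaw":0.3,"travel":[0,0,2],"twist":0},{"jaw":0.3,"travel":[0,0,2],"twist":0},{"jaw":0.3,"travel":[0,0,2],"twist":0},{"jaw":0.3,"travel":[0,0,2],"twist":0},{"jaw":0.3,"travel":[0,0,2],"twist":0},{"jaw":0.3,"travel":[0,0,1.1],"twist":0},{"jaw":0,"travel":[0,0,0],"twist":0},{"jaw":-0.3,"travel":[0,0,0],"twist":0},{"jaw":-0.5,"travel":[0,0,0],"twist":0},{"jaw":-1,"travel":[0,0,0],"twist":0},{"jaw":-1,"travel":[0,0,0],"twist":0},{"jaw":-1,"travel":[0,0,0],"twist":0},{"jaw":-1,"travel":[0,0,0],"twist":0}], "newtons": 40}}

```text
time: 4.5
ee_pos: [0.4004, -0.2609, 0.0812]
eef_rot: [0.001, 0.366, 0.931, -0.0]
contact_force: [0.1, 0.8, 6.7]
finger_gap: 0.172
finger_force: 39.1
```

>>> {"method": "drive_tool", "body": {"motion": [{"jaw":-1,"travel":[0,0,-1],"twist":0},{"jaw":-1,"travel":[0,0,-2],"twist":0},{"jaw":-1,"travel":[0,0,-2],"twist":0},{"jaw":-1,"travel":[0,0,-2],"twist":0},{"jaw":-1,"travel":[0,0,-2],"twist":0},{"jaw":-1,"travel":[0,0,-2],"twist":0},{"jaw":-1,"travel":[0,0,-2],"twist":0},{"jaw":-1,"travel":[0,0,-2],"twist":0},{"jaw":-1,"travel":[0,0,-2],"twist":0},{"jaw":-1,"travel":[0,0,-1],"twist":0},{"jaw":-1,"travel":[0,0,0],"twist":0}]}}

```text
time: 5.6
ee_pos: [0.4001, -0.2607, 0.2614]
eef_rot: [0.001, 0.366, 0.931, -0.001]
contact_force: [0.2, 0.2, -1.5]
finger_gap: 0.174
finger_force: 39.0
```

```bash
python3 - <<'E'
from h import *
p=robot.read_camera("wrist");cv2.imwrite("pics/w2.png",p["color"])
tops(p,.118,.13)
to(.560,-.072);to(.486,-.004)
E
```

```text
[533. 100.] 301 [ 0.4732 -0.0545  0.1245] [ 62. 159. 229.]
[621. 100.] 348 [0.5318 0.0085 0.1243] [ 59. 149. 223.]
[267. 114.] 205 [ 0.312  -0.2488  0.1197] [203. 232.  78.]
[570. 127.] 289 [ 0.5207 -0.0399  0.1244] [ 60. 154. 227.]
[521. 153.] 277 [ 0.5098 -0.0886  0.1246] [ 59. 152. 226.]
[605. 152.] 294 [ 0.5682 -0.0251  0.1241] [ 58. 148. 224.]
[390. 234.] 144 [ 0.4929 -0.2409  0.1198] [217. 124.  66.]
[267. 238.] 138 [ 0.4038 -0.3444  0.1197] [141. 168.  62.]
t 5.65 ee [ 0.3998 -0.2605  0.2602] yaw_y 47.1 tilt [ 0. -0. -1.] travel cm [ 1.1  24.71 -0.  ] F [-0.4 -0.2 -1.6] gap 0.16938409317233402
t 5.65 ee [ 0.3998 -0.2605  0.2602] yaw_y 47.1 tilt [ 0. -0. -1.] travel cm [11.15 24.65 -0.  ] F [-0.4 -0.2 -1.6] gap 0.16938409317233402
```

View pics/w2.png

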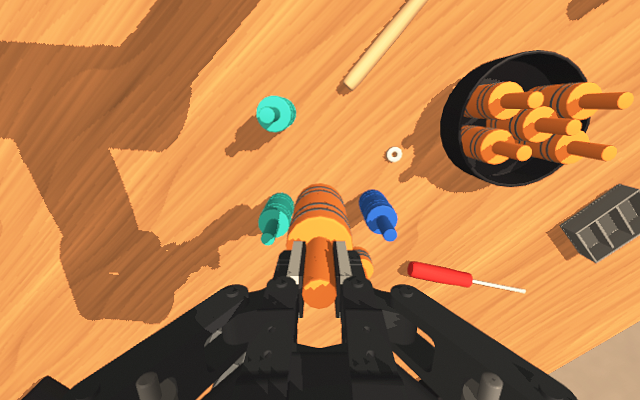

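The cartridge hangs upright in the fingers, with its stem at px (320,280). The drum's stems are clear on the right. Next is the gap at about (0.558,-0.073).

>>> {"method": "drive_tool", "body": {"motion": [{"jaw":-1,"travel":[0.11,1.5,0],"twist":0},{"jaw":-1,"travel":[0.11,2.5,0],"twist":0},{"jaw":-1,"travel":[0.11,2.7,0],"twist":0},{"jaw":-1,"travel":[0.11,2.7,0],"twist":0},{"jaw":-1,"travel":[0.11,2.7,0],"twist":0},{"jaw":-1,"travel":[0.11,2.7,0],"twist":0},{"jaw":-1,"travel":[0.11,2.7,0],"twist":0},{"jaw":-1,"travel":[0.11,2.7,0],"twist":0},{"jaw":-1,"travel":[0.11,2.5,0],"twist":0},{"jaw":-1,"travel":[0.11,1.5,0],"twist":0},{"jaw":-1,"travel":[0,0.3,0],"twist":0},{"jaw":-1,"travel":[0,0,0],"twist":0},{"jaw":-1,"travel":[0,0,0],"twist":0}]}}

```text
time: 6.95
ee_pos: [0.5582, -0.0743, 0.2601]
eef_rot: [-0.0, 0.366, 0.931, -0.0]
contact_force: [-0.1, 0.5, -0.8]
finger_gap: 0.173
finger_force: 39.1
```

```bash
python3 - <<'E'
from h import *
p=robot.read_camera("wrist");cv2.imwrite("pics/w3.png",p["color"])
tops(p,.118,.13); tops(p,.17,.20)
for m in robot.mark_of("gap_a",p):print(np.round(m["at"],4),round(m["conf"],2))
to(.558,-.073)
E
```

```text
[276. 111.] 223 [ 0.4747 -0.0524  0.1253] [ 73. 188. 254.]
[367. 111.] 237 [0.5325 0.0101 0.1254] [ 70. 180. 247.]
[ 22. 128.] 203 [ 0.3129 -0.2485  0.1198] [189. 219.  76.]
[321. 138.] 210 [ 0.5217 -0.0383  0.1256] [ 71. 183. 252.]
[278. 163.] 207 [ 0.5107 -0.0864  0.1253] [ 69. 178. 253.]
[364. 163.] 214 [ 0.5687 -0.0235  0.1252] [ 67. 174. 246.]
[172. 244.] 144 [ 0.4942 -0.2401  0.1198] [216. 122.  63.]
[ 54. 248.] 140 [ 0.4054 -0.3437  0.1199] [116. 138.  48.]
[319. 190.] 264 [ 0.5442 -0.0623  0.1916] [ 56. 100. 176.]
[ 0.4835 -0.0042  0.0052] 0.89
t 7.05 ee [ 0.5582 -0.0744  0.2604] yaw_y 47.0 tilt [-0. -0. -1.] travel cm [ 0.11  0.08 -0.  ] F [-0.2  0.2 -1.3] gap 0.17397565395582482
```

View pics/w3.png

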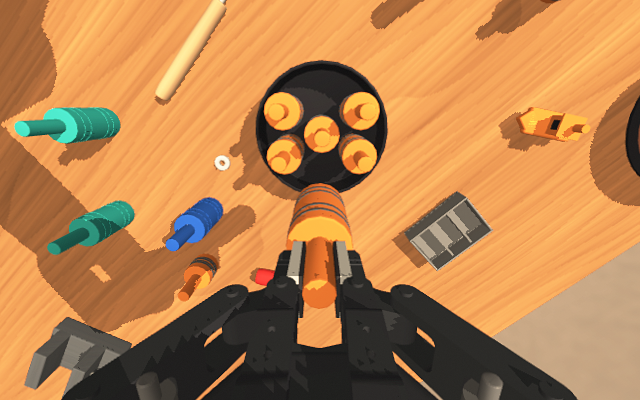

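The wrist view shows the five drum stems around px (320,138), with the held cartridge below them in line with the gap. The computed gap is (0.558,-0.072), so it needs a 2 mm shift before lowering.

>>> {"method": "drive_tool", "body": {"motion": [{"jaw":-1,"travel":[0.05,0.17,1],"twist":0},{"jaw":-1,"travel":[0,0,1.5],"twist":0},{"jaw":-1,"travel":[0,0,1.5],"twist":0},{"jaw":-1,"travel":[0,0,1.5],"twist":0},{"jaw":-1,"travel":[0,0,1.5],"twist":0},{"jaw":-1,"travel":[0,0,1.5],"twist":0},{"jaw":-1,"travel":[0,0,1.5],"twist":0},{"jaw":-1,"travel":[0,0,1.5],"twist":0},{"jaw":-1,"travel":[0,0,1.5],"twist":0},{"jaw":-1,"travel":[0,0,1.5],"twist":0},{"jaw":-1,"travel":[0,0,1.0],"twist":0},{"jaw":-1,"travel":[0,0,0.5],"twist":0},{"jaw":-1,"travel":[0,0,0.5],"twist":0},{"jaw":-1,"travel":[0,0,0.3],"twist":0},{"jaw":-1,"travel":[0,0,0],"twist":0}]}}

```text
time: 8.55
ee_pos: [0.5594, -0.072, 0.0922]
eef_rot: [-0.0, 0.366, 0.931, 0.0]
contact_force: [-0.8, -0.6, -1.0]
finger_gap: 0.172
finger_force: 39.1
```

>>> {"method": "drive_tool", "body": {"motion": [{"jaw":-1,"travel":[0,0,0.2],"twist":0},{"jaw":-1,"travel":[0,0,0.1],"twist":0},{"jaw":-1,"travel":[0,0,0.1],"twist":0},{"jaw":-1,"travel":[0,0,0],"twist":0}]}}

```text
time: 8.95
ee_pos: [0.5594, -0.072, 0.0883]
eef_rot: [-0.0, 0.366, 0.931, 0.0]
contact_force: [-0.0, 0.7, -1.3]
finger_gap: 0.169
finger_force: 39.1
```

>>> {"method": "drive_tool", "body": {"motion": [{"jaw":-1,"travel":[0,0,0.1],"twist":0},{"jaw":-1,"travel":[0,0,0.05],"twist":0},{"jaw":-1,"travel":[0,0,0],"twist":0}]}}

```text
time: 9.25
ee_pos: [0.5596, -0.072, 0.0872]
eef_rot: [0.0, 0.366, 0.931, 0.0]
contact_force: [0.0, 0.4, 4.3]
finger_gap: 0.179
finger_force: 39.6
```

Contact with the floor at the expected height. I open part way and go up.

>>> {"method": "drive_tool", "body": {"motion": [{"jaw":-0.5,"travel":[0,0,0],"twist":0},{"jaw":-0.3,"travel":[0,0,0],"twist":0},{"jaw":-0.2,"travel":[0,0,0],"twist":0},{"jaw":-0.2,"travel":[0,0,-0.5],"twist":0},{"jaw":-0.2,"travel":[0,0,-1],"twist":0},{"jaw":-0.2,"travel":[0,0,-2],"twist":0},{"jaw":-0.2,"travel":[0,0,-2],"twist":0},{"jaw":-0.2,"travel":[0,0,-2],"twist":0},{"jaw":-0.2,"travel":[0,0,-2],"twist":0},{"jaw":-0.2,"travel":[0,0,-2],"twist":0},{"jaw":0.3,"travel":[0,0,-2],"twist":0},{"jaw":0.3,"travel":[0,0,-2],"twist":0}]}}

```text
time: 10.45
ee_pos: [0.5593, -0.072, 0.2436]
eef_rot: [0.001, 0.366, 0.931, 0.0]
contact_force: [-0.8, -0.1, -0.6]
finger_gap: 0.649
finger_force: 0.0
```

```bash
python3 - <<'E'
from h import *
p=robot.read_camera("wrist")
tops(p,.118,.13)
to(.585,.283)
E
```

```text
[271. 112.] 253 [ 0.4747 -0.0522  0.1255] [ 71. 183. 254.]
[367. 112.] 270 [0.5325 0.0101 0.1254] [ 69. 176. 247.]
[  5. 131.] 161 [ 0.3148 -0.2474  0.1196] [179. 209.  67.]
[318. 140.] 244 [ 0.5217 -0.0382  0.1256] [ 69. 178. 252.]
[273. 167.] 237 [ 0.5108 -0.0863  0.1253] [ 67. 174. 251.]
[364. 167.] 236 [ 0.5688 -0.0236  0.1252] [ 66. 170. 246.]
[319. 191.] 218 [ 0.5571 -0.0707  0.1253] [ 66. 171. 248.]
[162. 252.] 157 [ 0.494  -0.2404  0.1198] [182. 102.  54.]
[ 38. 256.] 140 [ 0.4051 -0.3434  0.1197] [114. 136.  42.]
t 10.5 ee [ 0.5604 -0.0723  0.2471] yaw_y 47.1 tilt [ 0.006 -0.002 -1.   ] travel cm [22.38 27.7  -0.06] F [-0.9  0.1  2.7] gap 0.6477852966073506
```

The first one stands at (0.557,-0.071) with its top at 0.125, so it's right. Next is the second cartridge.

>>> {"method": "drive_tool", "body": {"motion": [{"jaw":0.6,"travel":[1,1.2,0],"twist":0},{"jaw":0.6,"travel":[1.8,2.3,0],"twist":0},{"jaw":0.6,"travel":[1.8,2.3,0],"twist":0},{"jaw":0.6,"travel":[1.8,2.3,0],"twist":0},{"jaw":0.6,"travel":[1.8,2.3,0],"twist":0},{"jaw":0.6,"travel":[1.8,2.3,0],"twist":0},{"jaw":0.6,"travel":[1.8,2.3,0],"twist":0},{"jaw":0.6,"travel":[1.8,2.3,0],"twist":0},{"jaw":0.6,"travel":[1.8,2.3,0],"twist":0},{"jaw":0.6,"travel":[1.8,2.3,0],"twist":0},{"jaw":0.6,"travel":[1.8,2.3,0],"twist":0},{"jaw":0.6,"travel":[1.8,2.3,0],"twist":0},{"jaw":0.6,"travel":[1.6,1.2,0],"twist":0},{"jaw":0.6,"travel":[0,0,0],"twist":0},{"jaw":0.6,"travel":[0,0,0],"twist":0}]}}

```text
time: 12.0
ee_pos: [0.5832, 0.2839, 0.2409]
eef_rot: [-0.001, 0.365, 0.931, -0.001]
contact_force: [-0.2, 0.3, 0.7]
finger_gap: 0.803
finger_force: 0.0
```

```bash
python3 - <<'E'
from h import *
p=robot.read_camera("wrist");cv2.imwrite("pics/w4.png",p["color"])
tops(p,.105,.13)
to(.585,.283,.081)
E
```

```text
[144.  28.] 498 [0.378  0.2731 0.1169] [ 58. 148. 225.]
[322. 193.] 241 [0.5854 0.285  0.1178] [ 62. 161. 244.]
[ 47. 314.] 375 [ 0.4753 -0.0489  0.1183] [ 42. 103. 209.]
[119. 314.] 339 [0.5332 0.015  0.1187] [ 33.  83. 169.]
[ 88. 331.] 334 [ 0.5224 -0.0336  0.1183] [ 32.  81. 165.]
[ 59. 347.] 353 [ 0.5115 -0.0824  0.1184] [ 35.  80. 163.]
t 12.05 ee [0.5835 0.2833 0.2412] yaw_y 47.1 tilt [-0.001 -0.    -1.   ] travel cm [-0.13  0.1  16.02] F [-0.2 -0.5  0.6] gap 0.8009275416980361
```

View pics/w4.png

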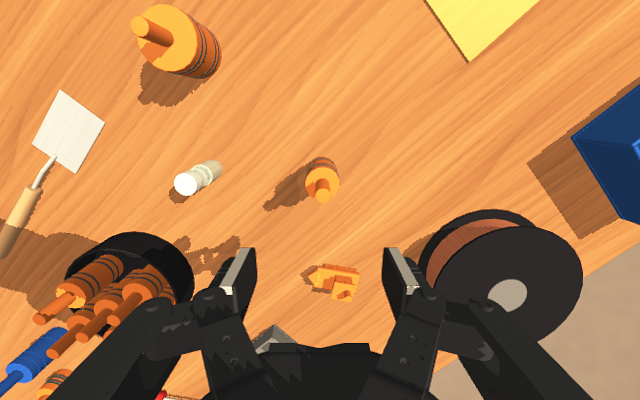

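The wrist view shows the second tall cartridge's stem at px (322,193), 2 mm off, with nothing close to it. I descend and grip.

>>> {"method": "drive_tool", "body": {"motion": [{"jaw":0.3,"travel":[-0.1,0.2,2],"twist":0},{"jaw":0.3,"travel":[0,0,2],"twist":0},{"jaw":0.3,"travel":[0,0,2],"twist":0},{"jaw":0.3,"travel":[0,0,2],"twist":0},{"jaw":0.3,"travel":[0,0,2],"twist":0},{"jaw":0.3,"travel":[0,0,2],"twist":0},{"jaw":0.3,"travel":[0,0,2],"twist":0},{"jaw":0.3,"travel":[0,0,1.9],"twist":0},{"jaw":0.3,"travel":[0,0,0],"twist":0},{"jaw":0,"travel":[0,0,0],"twist":0},{"jaw":-0.3,"travel":[0,0,0],"twist":0},{"jaw":-0.5,"travel":[0,0,0],"twist":0},{"jaw":-1,"travel":[0,0,0],"twist":0},{"jaw":-1,"travel":[0,0,0],"twist":0},{"jaw":-1,"travel":[0,0,0],"twist":0},{"jaw":-1,"travel":[0,0,0],"twist":0}], "newtons": 40}}

```text
time: 13.65
ee_pos: [0.5866, 0.2844, 0.0838]
eef_rot: [0.001, 0.366, 0.931, 0.001]
contact_force: [0.1, 0.3, 5.5]
finger_gap: 0.172
finger_force: 39.3
```

>>> {"method": "drive_tool", "body": {"motion": [{"jaw":-1,"travel":[0,0,-1],"twist":0},{"jaw":-1,"travel":[0,0,-2],"twist":0},{"jaw":-1,"travel":[0,0,-2],"twist":0},{"jaw":-1,"travel":[0,0,-2],"twist":0},{"jaw":-1,"travel":[0,0,-2],"twist":0},{"jaw":-1,"travel":[0,0,-2],"twist":0},{"jaw":-1,"travel":[0,0,-2],"twist":0},{"jaw":-1,"travel":[0,0,-2],"twist":0},{"jaw":-1,"travel":[0,0,-2],"twist":0},{"jaw":-1,"travel":[0,0,-1],"twist":0},{"jaw":-1,"travel":[0,0,0],"twist":0},{"jaw":-1,"travel":[0,0,0],"twist":0}]}}

```text
time: 14.85
ee_pos: [0.5857, 0.2841, 0.2618]
eef_rot: [-0.001, 0.366, 0.931, -0.001]
contact_force: [0.2, 0.1, -1.8]
finger_gap: 0.174
finger_force: 39.0
```

```bash
python3 - <<'E'
from h import *
to(.4865,-.0055)
E
```

```text
t 14.85 ee [0.5857 0.2841 0.2618] yaw_y 47.1 tilt [-0.002 -0.001 -1.   ] travel cm [-12.45 -27.97   0.03] F [ 0.2  0.1 -1.8] gap 0.1738864302878851
```

>>> {"method": "drive_tool", "body": {"motion": [{"jaw":-1,"travel":[-0.6,-1.5,0],"twist":0},{"jaw":-1,"travel":[-1.1,-2.5,0],"twist":0},{"jaw":-1,"travel":[-1.1,-2.5,0],"twist":0},{"jaw":-1,"travel":[-1.1,-2.5,0],"twist":0},{"jaw":-1,"travel":[-1.1,-2.5,0],"twist":0},{"jaw":-1,"travel":[-1.1,-2.5,0],"twist":0},{"jaw":-1,"travel":[-1.1,-2.5,0],"twist":0},{"jaw":-1,"travel":[-1.1,-2.5,0],"twist":0},{"jaw":-1,"travel":[-1.1,-2.5,0],"twist":0},{"jaw":-1,"travel":[-1.1,-2.5,0],"twist":0},{"jaw":-1,"travel":[-1.1,-2.5,0],"twist":0},{"jaw":-1,"travel":[-0.8,-1.5,0],"twist":0},{"jaw":-1,"travel":[0,0,0],"twist":0},{"jaw":-1,"travel":[0,0,0],"twist":0},{"jaw":-1,"travel":[0,0,0],"twist":0}]}}

```text
time: 16.35
ee_pos: [0.4862, -0.0046, 0.2624]
eef_rot: [-0.0, 0.365, 0.931, 0.0]
contact_force: [0.3, 0.4, -1.8]
finger_gap: 0.168
finger_force: 39.2
```

```bash
python3 - <<'E'
from h import *
p=robot.read_camera("wrist");cv2.imwrite("pics/w5.png",p["color"])
tops(p,.118,.13)
q=robot.read_camera("top");tops(q,.118,.13)
to(.4865,-.0055)
E
```

```text
[359. 209.] 188 [0.5316 0.0108 0.1249] [ 61. 159. 243.]
[278. 209.] 188 [ 0.4735 -0.052   0.1251] [ 41. 102. 209.]
[ 51. 220.] 155 [ 0.3124 -0.2483  0.1198] [115. 138.  46.]
[279. 249.] 105 [ 0.5073 -0.0856  0.1244] [ 57. 147. 238.]
[359. 249.] 118 [ 0.5678 -0.0205  0.1244] [ 57. 147. 236.]
[ 77. 319.] 104 [ 0.4049 -0.3435  0.1198] [109. 132.  51.]
[437. 188.] 38 [ 0.4951 -0.2428  0.1201] [119.  70.  50.]
[485. 232.] 34 [ 0.4043 -0.3454  0.1198] [74. 89. 32.]
[439. 274.] 37 [ 0.314  -0.2486  0.1199] [79. 94. 29.]
[327. 392.] 126 [ 0.066  -0.019   0.1252] [27. 41. 44.]
t 16.45 ee [ 0.4863 -0.0046  0.2625] yaw_y 47.2 tilt [-0.  0. -1.] travel cm [-0.07 -0.05 -0.  ] F [-0.2  0.  -1. ] gap 0.17260118272986924
```

View pics/w5.png

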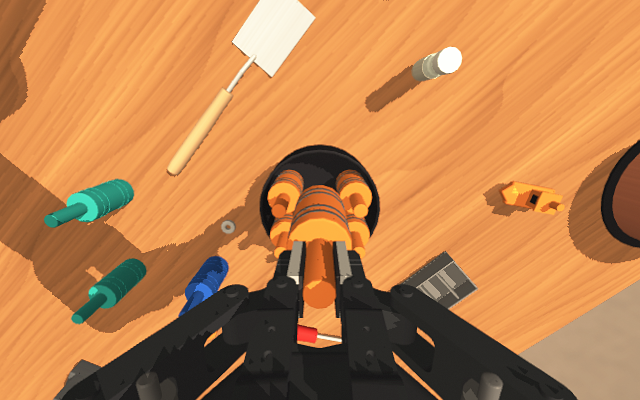

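The held cartridge is centred at px (319,235), midway between the neighbouring stems at columns 278 and 359. I lower it.

>>> {"method": "drive_tool", "body": {"motion": [{"jaw":-1,"travel":[-0.07,-0.03,1],"twist":0},{"jaw":-1,"travel":[0,0,1.5],"twist":0},{"jaw":-1,"travel":[0,0,1.5],"twist":0},{"jaw":-1,"travel":[0,0,1.5],"twist":0},{"jaw":-1,"travel":[0,0,1.5],"twist":0},{"jaw":-1,"travel":[0,0,1.5],"twist":0},{"jaw":-1,"travel":[0,0,1.5],"twist":0},{"jaw":-1,"travel":[0,0,1.5],"twist":0},{"jaw":-1,"travel":[0,0,1.5],"twist":0},{"jaw":-1,"travel":[0,0,1.5],"twist":0},{"jaw":-1,"travel":[0,0,1.0],"twist":0},{"jaw":-1,"travel":[0,0,0.5],"twist":0},{"jaw":-1,"travel":[0,0,0.3],"twist":0},{"jaw":-1,"travel":[0,0,0.2],"twist":0},{"jaw":-1,"travel":[0,0,0.1],"twist":0},{"jaw":-1,"travel":[0,0,0],"twist":0}]}}

```text
time: 18.05
ee_pos: [0.4867, -0.0061, 0.097]
eef_rot: [0.0, 0.366, 0.931, 0.0]
contact_force: [0.1, -1.2, -1.2]
finger_gap: 0.173
finger_force: 39.2
```

>>> {"method": "drive_tool", "body": {"motion": [{"jaw":-1,"travel":[0,0,0.2],"twist":0},{"jaw":-1,"travel":[0,0,0.2],"twist":0},{"jaw":-1,"travel":[0,0,0.1],"twist":0},{"jaw":-1,"travel":[0,0,0.1],"twist":0},{"jaw":-1,"travel":[0,0,0],"twist":0}]}}

```text
time: 18.55
ee_pos: [0.4865, -0.006, 0.0907]
eef_rot: [-0.0, 0.366, 0.931, -0.0]
contact_force: [1.0, 0.3, -1.2]
finger_gap: 0.18
finger_force: 39.2
```

>>> {"method": "drive_tool", "body": {"motion": [{"jaw":-1,"travel":[0,0,0.1],"twist":0},{"jaw":-1,"travel":[0,0,0.05],"twist":0},{"jaw":-1,"travel":[0,0,0],"twist":0}]}}

```text
time: 18.85
ee_pos: [0.4868, -0.0061, 0.0897]
eef_rot: [0.0, 0.366, 0.931, 0.0]
contact_force: [-1.1, 0.4, 4.2]
finger_gap: 0.171
finger_force: 39.8
```

Contact at the expected height. I release, go up, then back away so the cameras can see.

>>> {"method": "drive_tool", "body": {"motion": [{"jaw":-0.5,"travel":[0,0,0],"twist":0},{"jaw":-0.3,"travel":[0,0,0],"twist":0},{"jaw":-0.2,"travel":[0,0,0],"twist":0},{"jaw":-0.2,"travel":[0,0,-0.5],"twist":0},{"jaw":-0.2,"travel":[0,0,-1],"twist":0},{"jaw":-0.2,"travel":[0,0,-2],"twist":0},{"jaw":-0.2,"travel":[0,0,-2],"twist":0},{"jaw":-0.2,"travel":[0,0,-2],"twist":0},{"jaw":-0.2,"travel":[0,0,-2],"twist":0},{"jaw":-0.2,"travel":[0,0,-2],"twist":0},{"jaw":-0.2,"travel":[0,0,-2],"twist":0},{"jaw":-0.2,"travel":[0,0,-2],"twist":0},{"jaw":-0.2,"travel":[-2,-2,0],"twist":0},{"jaw":-0.2,"travel":[-2,-2,0],"twist":0},{"jaw":-0.2,"travel":[-2,-2,0],"twist":0},{"jaw":-0.2,"travel":[-2,-2,0],"twist":0},{"jaw":-0.2,"travel":[-2,-2,0],"twist":0},{"jaw":-0.2,"travel":[-2,-2,0],"twist":0},{"jaw":-0.2,"travel":[-1,-1,0],"twist":0},{"jaw":-0.2,"travel":[0,0,0],"twist":0}]}}

```text
time: 20.85
ee_pos: [0.4931, -0.1908, 0.2446]
eef_rot: [0.0, 0.367, 0.93, -0.0]
contact_force: [1.0, 1.2, -0.6]
finger_gap: 0.399
finger_force: 0.0
```

```bash
python3 - <<'E'
from h import *
p=robot.read_camera("wrist");tops(p,.118,.13)
q=robot.read_camera("scene");cv2.imwrite("pics/s2.png",q["color"])
to(.4865,-.0055)
E
```

```text
[473.  45.] 372 [ 0.4864 -0.0085  0.1248] [ 66. 166. 230.]
[421.  74.] 333 [ 0.4742 -0.0544  0.1252] [ 66. 168. 236.]
[519.  74.] 348 [0.5322 0.0086 0.1246] [ 62. 158. 227.]
[135.  93.] 266 [ 0.3127 -0.2486  0.1198] [189. 219.  74.]
[466. 104.] 322 [ 0.5216 -0.0395  0.125 ] [ 63. 160. 233.]
[415. 132.] 270 [ 0.5099 -0.0876  0.1251] [ 64. 165. 240.]
[508. 133.] 317 [ 0.5686 -0.025   0.1247] [ 60. 153. 228.]
[458. 158.] 274 [ 0.5566 -0.0717  0.1248] [ 60. 156. 233.]
[284. 224.] 168 [ 0.4933 -0.2409  0.1198] [213. 121.  68.]
[154. 228.] 175 [ 0.4047 -0.3439  0.1197] [183. 217.  77.]
t 20.95 ee [ 0.4932 -0.189   0.2445] yaw_y 47.1 tilt [ 0.  0. -1.] travel cm [1.298e+01 1.298e+01 1.000e-02] F [0.1 0.8 0.3] gap 0.40061179760660176
```

View pics/s2.png

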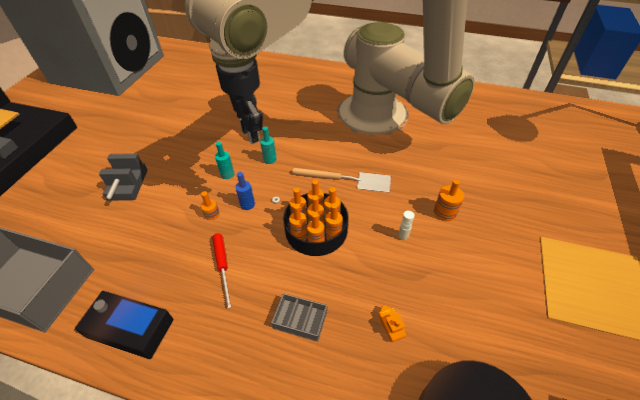

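The scene view shows all seven stems upright in the drum around px (316,215). The look-alikes are undisturbed and the gripper is clear. Both placements are within about 3 mm.

```bash
python3 -c "
from workcell import robot
print(robot.sign_off())"
```

```text
the job is handed in; nothing more can be done
None
```

The job is handed in: both matching tall orange cartridges stand upright in the two empty places, within about 3 mm of centre by the wrist camera, and the drum's seven places are full after about 21 s of the 64 s allowed.

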